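Try the cover of the standards case, free it if caught, hold it open

TASK

The glass scale in the grey standards case is needed at the measuring machine. First tug the white cover's handle, before you touch the latch, to learn whether the cover is caught; if it is, slide the black latch tab on the cover all the way to its other end (sliding it when the cover is free would catch it). Then lift the cover by its handle about half-way, to some 45 degrees, and finish while still holding it there, for it falls shut when let go; leave the other things on the table where they are.

Things in the scene. Friction and masses are not known exactly. Their poses are not given: they have to be found in the camera images.
- case: standards case: grey steel box fixed to the table, 200 mm deep (its x), 300 wide (its y), 80 tall, with a white cover 6 mm thick on top. Origin: centre of its underside. Its x axis points from the front edge to the hinged rear edge (away from the robot), y to the left seen from the robot, z up. Its place varies; turned up to 0.35 rad
- lid (a joint): angle of the cover, rad: 0 shut, grows as the front edge rises, stop at 1.3. About 0.45 kg; falls shut when let go. While caught it has a little play: it rises about 0.025 rad (about 4 mm at the handle), then stops hard; when free it goes on rising with about 3 N at the handle
- lid_hinge (a point): point on the cover's hinge line: middle of the rear edge of the case, 80 mm above the table; the line runs along the case's y axis. With the cover shut, the handle's bar is 158 mm in front of it and 41 mm above it
- lid_handle (a point): centre of the bar of the cover's handle: round steel bar 10 mm thick, 70 mm long, parallel to the case's y axis, on two posts at its ends, near the front edge, 55 mm left of the middle, 35 mm above the cover's face. Moves with the cover. Can be pinched from above, jaws closing along the case's x; it turns in the jaws as the cover swings
- latch (a joint): slide latch on the cover, m: 0 to 0.030, grows as the tab goes along the case's +y (left); starts within 4 mm of 0, stays where left (2 N friction, hard stops). Its hidden tongue catches at ONE end of the travel, either the 0 or the 0.030 end, not to be seen from outside: full travel frees a caught cover and catches a free one; under 20 mm may change nothing
- latch_tab (a point): centre of the latch's black thumb tab: block 26 mm (case x) by 14 (case y) by 30 tall, near the cover's front edge, right of the middle; this point is 17 mm above the cover's face, 15 below the tab's top. Can be pinched from above, jaws closing along the case's y. End blocks of the slide, 4 mm tall and 6 long, are centred 25 mm right of the tab's centre at latch 0 and 55 mm left of it
- caliper: bystander: steel caliper lying flat, 200 x 50 mm, 10 mm thick; origin under the middle of its black slider
- ring_gauge: bystander: plain steel ring, 64 mm across, 22 mm tall; origin at its underside
- cleaner: bystander: white bottle with a cap, 60 mm across, 150 mm tall; origin at its underside
- moulding_a: bystander: small grey open moulded part, 50 x 38 x 22 mm; origin at its underside
- moulding_b: bystander: a second such moulded part; origin at its underside
- surface_plug: bystander: brass plug gauge standing on its flange, 48 mm across, 60 mm tall; origin at its underside

How it is judged:
By the outcome, as a careful person would: the job done as asked, in the order asked, and still so for the second after the job is handed in, while the arm keeps its last pose, push and grip.
It also fails if it takes over 64 s, if anything falls off the work surface, if the arm or the gripper's body presses on something with over 40 N, if the wrist force passes 120 N, or if a joint passes its speed limit or range.

ROBOT

A 6-joint arm with a two-finger parallel gripper is mounted at the origin on the work surface. World frame = base frame: x ahead of the robot, y to its left, z up, the work surface at z = 0. Lengths are in m, angles in rad, forces in N, time in s.
With the tool pointing down it reaches from about 0.35 to 0.975 m from the base axis. Payload 4.9 kg.
Tool frame: the origin (TCP) lies at the very end of the fingers, on their centre line; the grasp point (between the pads) lies behind it (manip.pinch_z is the y of the grasp point in the tool frame, in m); y points along the fingers, x is the direction in which the jaws open and shut, and the axes are right-handed (so a half turn about y gives the same grasp; the last joint's range is limited). The gripper opens to 85 mm and grips with 20 to 120 N. Pads are 22 mm wide; open, the fingers measure 114 mm over their backs; the gripper's body (76 mm by 85 mm) begins 54 mm behind the grasp point. The pads swing forward as they close: fully open they stand 13 mm farther back than shut.
Start: joints at [1.153, 0.053, 1.613, -0, 1.476, -0.119], TCP at [0.184, 0.597, 0.231] pointing down, gripper open.
Joint ranges: [-3.01, 3.01], [-1.01, 2.22], [0.06, 2.58], [-1.02, 4.17], [0.09, 2.62], [-3.14, 3.14]. Speed limits (rad/s): [2.57, 2.57, 3.14, 3.14, 3.14, 3.14].

INTERFACE

Orientations are given as a unit quaternion [w, x, y, z].
In Python, from plant import manip gives the robot as it stands.
- The arm moves only by the tool drive_tool, never from a script. Its argument "motion" is a list of rows, each a list of 3 entries, a list of its own where there are three numbers: the shift along the tool's x, y, z in units of 25 mm (1.0 is 25 mm), then the turn, a rotation vector about the tool's x, y, z in units of 5 degrees (1.0 is 5 degrees), then the closure, from -1 (fully open) to 1 (shut). A call has 1 to 12 rows; each row shifts and turns the commanded pose from where the row before left it, along the tool's axes as they then stand; what a row does not reach is not made up. A row lasts 1/10 s, in which the tool goes at most 50 mm and 8.59 degrees, less where a joint would pass 70% of its speed; a pose out of reach is approached as far as the arm can. A call is refused whole if a number of a shift passes 1 or a number of a turn 1, either way. A call with a gripper value outside its range is refused whole. The fingers move at their own pace and stop on an object; the grip force is fixed at half the most. Time passes only in rows, so rows that do not move let the fingers close. It gives the time, the measured TCP pose, the force and the opening at its end, in the units of the state.
- manip.state(): the state, without advancing time (a new reading comes with each control period).
- manip.grab_frame(name): name is "scene" or "top" or "wrist"; returns a dict with "img" (400x640x3 uint8, blue, green, red), "range_z" (400x640 float32, m along the optical axis (not along the pixel's ray), 0 where there is no reading), "camera_matrix" (3x3 intrinsics, pixels), "world_from_camera" (4x4, takes a point from camera to world coordinates); the wrist camera has in their place "T_tool_cam" (4x4, takes a point from camera to tool coordinates, whose origin is the TCP and whose axes are the tool frame's). Camera axes: x right, y down, z forward; pixel columns grow to the right and rows downward; lengths in m; the calibration is good to about 2 mm. A picture is of the moment at which its call begins: read the wrist's pose just before it.
- manip.job_done(): hands the job in, once; it reports no verdict.
The state is a dict: "time": time; "joint_pos": joint angles; "joint_vel": joint speeds; "joint_efforts": joint torques, N m; "tool_pos": TCP position; "tool_rot": TCP orientation; "contact_force": force on the tool from outside, world axes, zero at the start; "ft_torque": the same for the moment, N m; "gripper_width": opening from 0.0 (shut) to 1.0 (fully open).
Only numpy, scipy, OpenCV 4.12 (cv2) and the standard library are available. Lean on these libraries where they do the work, as an engineer would, in place of code of your own. Each camera call takes 0.05 s, during which the arm holds its last target. There are 200 camera calls.

## Working session

There is one attempt and no reset: what is moved stays moved. The work goes in short steps, Python scripts to look and compute and a tool call to move; the robot and the scene stay as the last step left them, time stands still between calls to the robot, and variables do not carry over. Pictures are saved under pics/ and viewed, about 8 in all and at most 12, crops included, and the job is handed in when it is done.

Besides the shell and the picture viewer there is one more tool, called after "Emit:" as a command line: name --argument value ..., lists and objects as JSON in quotes. drive_tool: Moves the arm, as the interface text tells. Its arguments: {"type":"object","properties":{"motion":{"type":"array","items":{"type":"array"}}},"required":["motion"]}

```bash
mkdir -p pics; ls; python3 - <<'E'
from plant import manip
import cv2,numpy as np
s=manip.state();print({k:np.round(v,3) for k,v in s.items()},manip.pinch_z)
ims=[]
for n in("scene","top"):
    f=manip.grab_frame(n);np.savez("%s0.npz"%n,**f)
    print(n,f["camera_matrix"].round(1).tolist(),f["world_from_camera"].round(3).tolist())
    cv2.imwrite("pics/%s0.png"%n,f["img"])
E
```

```text
pics
{'time': np.float64(0.0), 'joint_pos': array([ 1.153,  0.053,  1.614,  0.   ,  1.476, -0.119]), 'joint_vel': array([0.   , 0.   , 0.   , 0.   , 0.001, 0.   ]), 'joint_efforts': array([-2.0000e-03, -3.9368e+01, -3.7018e+01, -0.0000e+00,  7.0000e-03,
       -0.0000e+00]), 'tool_pos': array([0.184, 0.597, 0.23 ]), 'tool_rot': array([-0.568,  0.569,  0.419, -0.421]), 'contact_force': array([ 0.591,  0.663, -1.14 ]), 'ft_torque': array([-0.009,  0.037,  0.005]), 'gripper_width': np.float64(0.998)} -0.0187
scene [[389.5, 0.0, 324.4], [0.0, 389.5, 197.4], [0.0, 0.0, 1.0]] [[0.142, 0.555, -0.82, 1.325], [0.99, -0.086, 0.113, 0.013], [-0.008, -0.827, -0.562, 0.617], [0.0, 0.0, 0.0, 1.0]]
top [[365.0, 0.0, 316.8], [0.0, 365.0, 199.1], [0.0, 0.0, 1.0]] [[-0.075, -0.974, 0.215, 0.365], [-0.997, 0.073, -0.019, 0.106], [0.003, -0.216, -0.976, 1.076], [0.0, 0.0, 0.0, 1.0]]
```

View pics/top0.png

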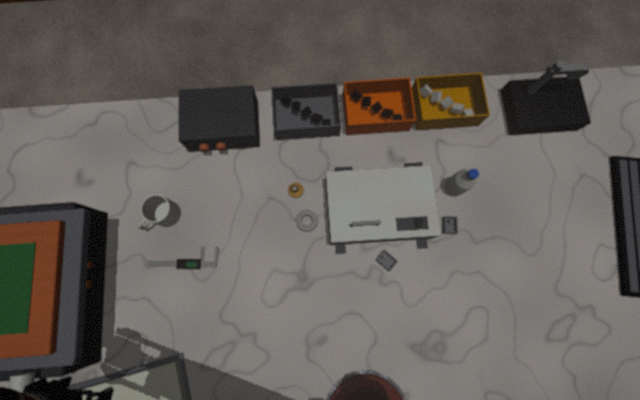

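View pics/scene0.png

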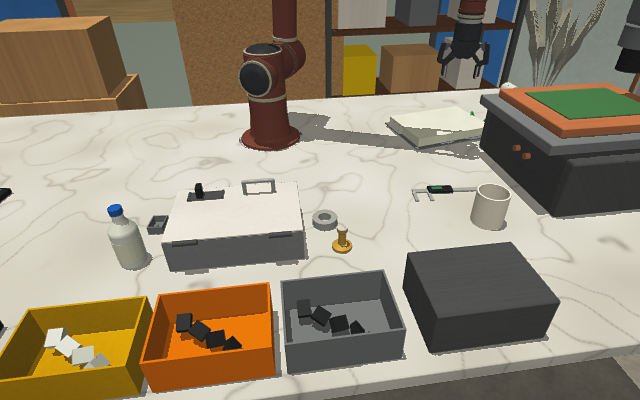

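The top view shows the case cover with corners near (325,170), (433,167), (438,238) and (328,244). The handle is near (365,223) and the latch near (412,224). The mouldings are at (450,225) and (386,260), the ring at (307,221), the plug at (296,190) and the bottle at (463,182). The scene view shows the black tab at (198,190) and the handle at (258,185).

```bash
cat > h.py <<'E'
import numpy as np,cv2
from scipy.spatial.transform import Rotation as R
def cloud(f,T=None):
    T=f["world_from_camera"] if T is None else T
    K=f["camera_matrix"];z=f["range_z"];v,u=np.mgrid[:z.shape[0],:z.shape[1]]
    p=np.stack([(u-K[0,2])/K[0,0]*z,(v-K[1,2])/K[1,1]*z,z],-1)
    w=p@T[:3,:3].T+T[:3,3];w[z<=0]=np.nan
    return w
E
python3 - <<'E'
from h import *
for n in("top","scene"):
    f=dict(np.load(n+"0.npz"));w=cloud(f);x,y,z=w[...,0],w[...,1],w[...,2]
    roi=(abs(x-.5)<.3)&(abs(y+.03)<.32)
    g=f["img"].astype(int).min(-1)
    m=roi&(z>.076)&(z<.096)
    n_,lab,st,c=cv2.connectedComponentsWithStats(m.astype(np.uint8))
    i=1+st[1:,4].argmax();P=w[lab==i]
    r=cv2.minAreaRect(P[:,:2].astype(np.float32));print(n,"cover",r,len(P),"z",np.median(P[:,2]),np.round(cv2.boxPoints(r),3).tolist())
    hi=roi&(z>.1)&(z<.14)
    n_,lab,st,c=cv2.connectedComponentsWithStats(hi.astype(np.uint8),connectivity=8)
    for i in range(1,n_):
        if st[i,4]>3:
            P=w[lab==i];print("high",c[i].round(1),st[i,4],P.mean(0).round(4),P.min(0).round(3),P.max(0).round(3),"col",f["img"][lab==i].mean(0).round())
    lo=roi&(z>.012)&(z<.075)
    n_,lab,st,c=cv2.connectedComponentsWithStats(lo.astype(np.uint8))
    for i in range(1,n_):
        if st[i,4]>15:
            P=w[lab==i];print("low",c[i].round(1),st[i,4],P.mean(0).round(3),P.min(0).round(3),P.max(0).round(3))
E
```

```text
top cover ((0.5645645260810852, -0.09248484671115875), (0.3008660078048706, 0.21228785812854767), 89.26107788085938) 7557 z 0.08630912376528466 [[0.4560000002384186, -0.24199999868869781], [0.6690000295639038, -0.24400000274181366], [0.6729999780654907, 0.05700000002980232], [0.46000000834465027, 0.05900000035762787]]
high [242.8 130.8] 8 [0.7942 0.2825 0.1013] [0.79  0.273 0.1  ] [0.8   0.29  0.103] col [45. 43. 46.]
high [248.4 130.1] 7 [0.7949 0.2663 0.1013] [0.789 0.262 0.1  ] [0.799 0.27  0.104] col [47. 46. 47.]
high [253.6 130.4] 5 [0.793  0.2517 0.1012] [0.788 0.25  0.1  ] [0.797 0.253 0.103] col [40. 42. 41.]
high [245.2 134.2] 4 [0.7832 0.2759 0.1008] [0.781 0.274 0.101] [0.784 0.279 0.102] col [41. 41. 43.]
high [464.7 179.2] 190 [ 0.6025 -0.3216  0.1118] [ 0.582 -0.349  0.1  ] [ 0.632 -0.304  0.138] col [84. 87. 88.]
high [418.7 222. ] 72 [ 0.4939 -0.1786  0.1152] [ 0.482 -0.187  0.1  ] [ 0.507 -0.173  0.122] col [44. 45. 46.]
high [365. 223.] 119 [ 0.5006 -0.0346  0.1235] [ 0.496 -0.074  0.1  ] [0.506 0.003 0.129] col [92. 94. 95.]
low [436.6 123.7] 250 [ 0.799 -0.295  0
[... 1305 characters left out ...]
113] [ 0.483 -0.188  0.1  ] [ 0.513 -0.174  0.118] col [38. 39. 39.]
high [119.6 222.8] 355 [ 0.6203 -0.3265  0.1148] [ 0.595 -0.35   0.1  ] [ 0.636 -0.308  0.14 ] col [149. 157. 154.]
low [324.2 217.8] 301 [0.544 0.119 0.019] [0.51  0.089 0.012] [0.574 0.151 0.023]
low [157.2 222.3] 181 [ 0.495 -0.299  0.017] [ 0.467 -0.319  0.012] [ 0.523 -0.278  0.023]
low [341.7 236.9] 126 [0.643 0.146 0.035] [0.633 0.135 0.012] [0.65  0.158 0.059]
low [130.9 250.7] 666 [ 0.631 -0.32   0.045] [ 0.597 -0.35   0.012] [ 0.642 -0.301  0.075]
low [233.8 249.9] 2924 [ 0.66  -0.097  0.043] [ 0.656 -0.245  0.012] [0.665 0.056 0.075]
low [405.2 275.6] 75 [0.792 0.249 0.044] [0.784 0.248 0.014] [0.8   0.25  0.075]
```

```bash
cat >> h.py <<'E'
H=np.array([.5035,-.0365,.121]); T=np.array([.495,-.180,.103]); YAW=-.013
def rep(target=None,yaw=None,tilt=0):
    """target: grasp-point-agnostic TCP goal; yaw: world angle of jaw axis; prints shift/turn in tool units"""
    from plant import manip
    s=manip.state();q=s["tool_rot"];Rt=R.from_quat([*q[1:],q[0]]);M=Rt.as_matrix()
    print("t%.1f"%s["time"],"pos",s["tool_pos"].round(4),"jaw",M[:,0].round(3),"appr",M[:,1].round(3),"F",s["contact_force"].round(1),"w%.3f"%s["gripper_width"],"q",s["joint_pos"].round(2))
    if target is not None: print("shift units (now axes)",(M.T@(target-s["tool_pos"])/.025).round(2))
    if yaw is not None:
        best=[]
        for k in(0,np.pi):
            a=yaw+k;X=np.array([np.cos(a),np.sin(a),0]);Y=np.array([0,0,-1.]);G=np.stack([X,Y,np.cross(X,Y)],1)
            best.append((Rt.inv()*R.from_matrix(G)).as_rotvec()/np.radians(5))
        print("turn units",[b.round(2) for b in best])
        if target is not None:
            for b in best: print("  shift after turn",((Rt*R.from_rotvec(b*np.radians(5))).as_matrix().T@(target-s["tool_pos"])/.025).round(2))
E
python3 -c "
from h import *
rep(H+[0,0,.08-.0187],YAW); rep(T+[0,0,.08],YAW+np.pi/2)"
```

```text
t0.1 pos [0.1838 0.5968 0.2302] jaw [ 0.294  0.956 -0.002] appr [-0.001 -0.002 -1.   ] F [-0.3  0.5  0.2] w0.998 q [ 1.15  0.05  1.61 -0.    1.48 -0.12]
shift units (now axes) [-20.44   1.95 -19.68]
turn units [array([ 1.000e-02,  1.472e+01, -2.000e-02]), array([-2.000e-02, -2.128e+01, -1.000e-02])]
  shift after turn [ 13.12   1.92 -25.16]
  shift after turn [-13.12   1.92  25.16]
t0.1 pos [0.1838 0.5968 0.2302] jaw [ 0.294  0.956 -0.002] appr [-0.001 -0.002 -1.   ] F [-0.3  0.5  0.2] w0.998 q [ 1.15  0.05  1.61 -0.    1.48 -0.12]
shift units (now axes) [-26.03   1.93 -21.05]
turn units [array([-0.01, -3.28, -0.02]), array([ 3.000e-02,  3.272e+01, -1.000e-02])]
  shift after turn [-30.91   1.89 -12.85]
  shift after turn [30.91  1.89 12.85]
```

Emit:
drive_tool --motion '[[[-0.9, 0, -0.86], [0, 0, 0], -1], [[-0.9, 0, -0.86], [0, 0, 0], -1], [[-0.9, 0, -0.86], [0, 0, 0], -1], [[-0.9, 0, -0.86], [0, 0, 0], -1], [[-0.9, 0, -0.86], [0, 0, 0], -1], [[-0.9, 0, -0.86], [0, 0, 0], -1], [[-0.9, 0, -0.86], [0, 0, 0], -1], [[-0.9, 0, -0.86], [0, 0, 0], -1], [[-0.9, 0, -0.86], [0, 0, 0], -1], [[-0.9, 0, -0.86], [0, 0, 0], -1], [[-0.9, 0, -0.86], [0, 0, 0], -1], [[-0.9, 0, -0.86], [0, 0, 0], -1]]'

```text
time: 1.3
tool_pos: [0.3512, 0.262, 0.2309]
tool_rot: [0.569, -0.569, -0.42, 0.42]
contact_force: [0.8, -0.4, 1.3]
gripper_width: 0.998
```

Emit:
drive_tool --motion '[[[-0.9, 0, -0.86], [0, 0, 0], -1], [[-0.9, 0, -0.86], [0, 0, 0], -1], [[-0.9, 0, -0.86], [0, 0, 0], -1], [[-0.9, 0, -0.86], [0, 0, 0], -1], [[-0.9, 0, -0.86], [0, 0, 0], -1], [[-0.9, 0, -0.86], [0, 0, 0], -1], [[-0.9, 0, -0.86], [0, 0, 0], -1], [[-0.9, 0, -0.86], [0, 0, 0], -1], [[-0.9, 0, -0.86], [0, 0, 0], -1], [[0, 0, 0], [0, 0.9, 0], -1], [[0, 0, 0], [0, 0.9, 0], -1], [[0, 0, 0], [0, 0.9, 0], -1]]'

```text
time: 2.5
tool_pos: [0.4761, 0.0125, 0.2307]
tool_rot: [0.615, -0.615, -0.349, 0.349]
contact_force: [-0.1, -0.1, -0.1]
gripper_width: 0.999
```

Emit:
drive_tool --motion '[[[0, 0, 0], [0, 1, 0], -1], [[0, 0, 0], [0, 1, 0], -1], [[0, 0, 0], [0, 1, 0], -1], [[0, 0, 0], [0, 1, 0], -1], [[0, 0, 0], [0, 1, 0], -1], [[0, 0, 0], [0, 1, 0], -1], [[0, 0, 0], [0, 1, 0], -1], [[0, 0, 0], [0, 1, 0], -1], [[0, 0, 0], [0, 1, 0], -1], [[0, 0, 0], [0, 1, 0], -1], [[0, 0, 0], [0, 1, 0], -1], [[0, 0, 0], [0, 1, 0], -1]]'

```text
time: 3.7
tool_pos: [0.476, 0.0129, 0.2307]
tool_rot: [0.707, -0.707, 0.005, -0.005]
contact_force: [1.2, 0.1, 0.8]
gripper_width: 0.999
```

```bash
python3 - <<'E'
from h import *
from plant import manip
rep(H-[0,0,.0187],YAW)
s=manip.state();f=manip.grab_frame("wrist");cv2.imwrite("pics/w1.png",f["img"])
q=s["tool_rot"];A=np.eye(4);A[:3,:3]=R.from_quat([*q[1:],q[0]]).as_matrix();A[:3,3]=s["tool_pos"]
w=cloud(f,A@f["T_tool_cam"]);z=w[...,2]
roi=(abs(w[...,0]-.56)<.13)&(abs(w[...,1]+.09)<.16)
n,lab,st,c=cv2.connectedComponentsWithStats((roi&(z>.1)&(z<.14)).astype(np.uint8))
for i in range(1,n):
    if st[i,4]>30:
        P=w[lab==i];print("high",c[i].round(1),st[i,4],P.mean(0).round(4),np.percentile(P,[2,98],axis=0).round(4).tolist(),f["img"][lab==i].mean(0).round())
print("cover z",np.nanmedian(z[roi&(z>.075)&(z<.097)]))
E
```

```text
t3.7 pos [0.476  0.0129 0.2307] jaw [ 1.    -0.014 -0.001] appr [-0.001  0.    -1.   ] F [1.2 0.1 0.8] w0.999 q [-0.13 -0.32  1.95  0.    1.51 -0.12]
shift units (now axes) [ 1.13  5.14 -1.96]
turn units [array([-0.  , -0.02, -0.01]), array([ 2.000e-02,  3.598e+01, -0.000e+00])]
  shift after turn [ 1.12  5.14 -1.96]
  shift after turn [-1.12  5.14  1.96]
high [354.  241.3] 1002 [ 0.5016 -0.0307  0.1233] [[0.4972, -0.071, 0.1045], [0.5065, 0.0042, 0.1267]] [129. 139. 141.]
cover z 0.0858208351379427
```

View pics/w1.png

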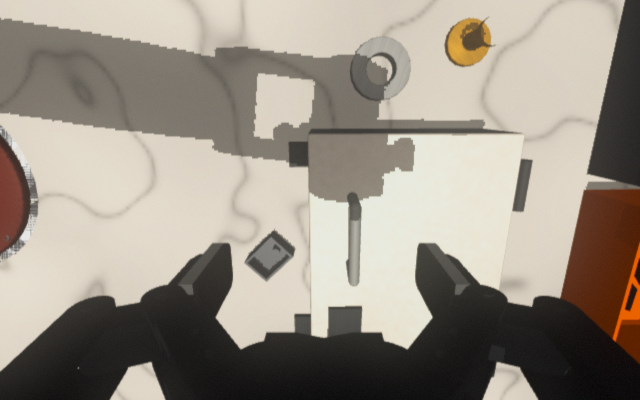

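The wrist view shows the handle bar upright at (354,195–283). The tab's slide is just visible at (345,320), and the jaws are on either side of the bar's column. The bar measures about (0.502, -0.034, 0.121), which agrees with the other views. I'll centre, descend and pinch.

Emit:
drive_tool --motion '[[[0.54, 0, -0.95], [0, 0, 0], -1], [[0.54, 0, -0.95], [0, 0, 0], -1], [[0, 0.8, 0], [0, 0, 0], -1], [[0, 0.8, 0], [0, 0, 0], -1], [[0, 0.8, 0], [0, 0, 0], -1], [[0, 0.8, 0], [0, 0, 0], -1], [[0, 0.8, 0], [0, 0, 0], -1], [[0, 0.6, 0], [0, 0, 0], -1], [[0, 0.4, 0], [0, 0, 0], -1], [[0, 0.14, 0], [0, 0, 0], -1], [[0, 0, 0], [0, 0, 0], -1]]'

```text
time: 4.85
tool_pos: [0.5028, -0.035, 0.1027]
tool_rot: [0.707, -0.707, 0.004, -0.004]
contact_force: [-0.0, 0.4, -0.0]
gripper_width: 1.002
```

Emit:
drive_tool --motion '[[[0, 0, 0], [0, 0, 0], 0], [[0, 0, 0], [0, 0, 0], 0.5], [[0, 0, 0], [0, 0, 0], 0.6], [[0, 0, 0], [0, 0, 0], 0.7], [[0, 0, 0], [0, 0, 0], 0.8], [[0, 0, 0], [0, 0, 0], 0.9], [[0, 0, 0], [0, 0, 0], 1], [[0, 0, 0], [0, 0, 0], 1], [[0, 0, 0], [0, 0, 0], 1], [[0, 0, 0], [0, 0, 0], 1]]'

```text
time: 5.85
tool_pos: [0.5025, -0.035, 0.1031]
tool_rot: [-0.707, 0.707, -0.004, 0.003]
contact_force: [-5.0, 1.2, 4.5]
gripper_width: 0.089
```

```bash
python3 -c "
from h import *
rep(H,YAW)"
```

```text
t5.8 pos [ 0.5025 -0.035   0.1031] jaw [ 1.    -0.011 -0.001] appr [-0.001 -0.    -1.   ] F [-5.   1.2  4.5] w0.089 q [-0.22 -0.12  2.01 -0.    1.26 -0.21]
shift units (now axes) [ 0.04 -0.72 -0.06]
turn units [array([ 0.  ,  0.03, -0.01]), array([-2.000e-02, -3.597e+01, -0.000e+00])]
  shift after turn [ 0.04 -0.72 -0.06]
  shift after turn [-0.04 -0.72  0.06]
```

Emit:
drive_tool --motion '[[[0, -0.06, 0], [0, 0, 0], 1], [[0, -0.06, 0], [0, 0, 0], 1], [[0, -0.06, 0], [0, 0, 0], 1], [[0, 0, 0], [0, 0, 0], 1]]'

```text
time: 6.25
tool_pos: [0.5034, -0.035, 0.1069]
tool_rot: [0.707, -0.707, 0.003, -0.005]
contact_force: [5.1, -0.5, -7.0]
gripper_width: 0.094
```

Emit:
drive_tool --motion '[[[0, -0.06, 0], [0, 0, 0], 1], [[0, 0, 0], [0, 0, 0], 1]]'

```text
time: 6.45
tool_pos: [0.5035, -0.035, 0.1072]
tool_rot: [-0.707, 0.707, -0.003, 0.005]
contact_force: [9.7, -1.9, -14.6]
gripper_width: 0.094
```

Emit:
drive_tool --motion '[[[0, -0.06, 0], [0, 0, 0], 1], [[0, 0, 0], [0, 0, 0], 1]]'

```text
time: 6.65
tool_pos: [0.5034, -0.035, 0.1073]
tool_rot: [-0.707, 0.707, -0.003, 0.005]
contact_force: [14.0, -2.3, -21.8]
gripper_width: 0.091
```

```bash
python3 -c "
from h import *
rep(H,YAW)"
```

```text
t6.7 pos [ 0.5034 -0.035   0.1073] jaw [ 1.    -0.011  0.003] appr [ 0.003 -0.    -1.   ] F [ 14.   -2.3 -21.8] w0.091 q [-0.22 -0.13  2.    0.    1.26 -0.21]
shift units (now axes) [ 0.01 -0.55 -0.06]
turn units [array([0.  , 0.02, 0.04]), array([  0.06, -35.98,  -0.  ])]
  shift after turn [ 0.   -0.55 -0.06]
  shift after turn [-0.   -0.55  0.06]
```

The handle rose 4.2 mm. It then stopped hard while the force climbed from 7 to 22 N, so the cover is caught. I'll let it back down, release and move to the tab.

Emit:
drive_tool --motion '[[[0, 0.1, 0], [0, 0, 0], 1], [[0, 0.1, 0], [0, 0, 0], 1], [[0, 0.08, 0], [0, 0, 0], 1], [[0, 0, 0], [0, 0, 0], 1], [[0, 0, 0], [0, 0, 0], 0], [[0, 0, 0], [0, 0, 0], -1], [[0, 0, 0], [0, 0, 0], -1], [[0, 0, 0], [0, 0, 0], -1], [[0, 0, 0], [0, 0, 0], -1], [[0, 0, 0], [0, 0, 0], -1]]'

```text
time: 7.65
tool_pos: [0.5029, -0.035, 0.1034]
tool_rot: [-0.707, 0.707, -0.004, 0.004]
contact_force: [-0.5, -0.5, -0.3]
gripper_width: 0.996
```

Emit:
drive_tool --motion '[[[0, -0.4, 0], [0, 0, 0], -1], [[0, -0.8, 0], [0, 0, 0], -1], [[0, -0.9, 0], [0, 0, 0], -1], [[0, -0.9, 0], [0, 0, 0], -1], [[-0.05, -0.4, 0.9], [0, 0, 0], -1], [[-0.05, -0.4, 0.9], [0, 0, 0], -1], [[-0.05, 0, 0.9], [0, 0, 0], -1], [[-0.05, 0, 0.9], [0, 0, 0], -1], [[-0.05, 0, 0.9], [0, 0, 0], -1], [[-0.05, 0, 0.9], [0, 0, 0], -1]]'

```text
time: 8.65
tool_pos: [0.4969, 0.101, 0.1993]
tool_rot: [0.707, -0.707, 0.003, -0.004]
contact_force: [-0.2, -0.3, -0.9]
gripper_width: 1.0
```

```bash
python3 -c "
from h import *
rep(T+[0,0,.08],YAW-np.pi/2)"
```

```text
t8.7 pos [0.4969 0.101  0.1993] jaw [ 1.    -0.011  0.001] appr [ 0.001  0.    -1.   ] F [-0.2 -0.3 -0.9] w1.000 q [ 0.05 -0.21  1.92 -0.    1.44  0.06]
shift units (now axes) [  0.05   0.65 -11.24]
turn units [array([-1.000e-02,  1.802e+01,  1.000e-02]), array([ 1.000e-02, -1.798e+01,  1.000e-02])]
  shift after turn [11.24  0.65  0.07]
  shift after turn [-11.24   0.65  -0.07]
```

I had the tool z sign the wrong way round, which did no harm at that height. I'll go to the tab now.

Emit:
drive_tool --motion '[[[0, 0, -0.95], [0, 0, 0], -1], [[0, 0, -0.95], [0, 0, 0], -1], [[0, 0, -0.95], [0, 0, 0], -1], [[0, 0, -0.95], [0, 0, 0], -1], [[0, 0, -0.95], [0, 0, 0], -1], [[0, 0, -0.95], [0, 0, 0], -1], [[0, 0, -0.95], [0, 0, 0], -1], [[0, 0, -0.95], [0, 0, 0], -1], [[0, 0, -0.95], [0, 0, 0], -1], [[0, 0, -0.95], [0, 0, 0], -1], [[0, 0, -0.95], [0, 0, 0], -1], [[0, 0, -0.79], [0, 0, 0], -1]]'

```text
time: 9.85
tool_pos: [0.4938, -0.1822, 0.1993]
tool_rot: [-0.707, 0.707, -0.004, 0.004]
contact_force: [-0.0, -0.6, 0.8]
gripper_width: 1.001
```

Emit:
drive_tool --motion '[[[0, 0, 0], [0, 1, 0], -1], [[0, 0, 0], [0, 1, 0], -1], [[0, 0, 0], [0, 1, 0], -1], [[0, 0, 0], [0, 1, 0], -1], [[0, 0, 0], [0, 1, 0], -1], [[0, 0, 0], [0, 1, 0], -1], [[0, 0, 0], [0, 1, 0], -1], [[0, 0, 0], [0, 1, 0], -1], [[0, 0, 0], [0, 1, 0], -1], [[0, 0, 0], [0, 1, 0], -1], [[0, 0, 0], [0, 1, 0], -1], [[0, 0, 0], [0, 1, 0], -1]]'

```text
time: 11.05
tool_pos: [0.4939, -0.181, 0.1992]
tool_rot: [0.61, -0.61, 0.358, -0.358]
contact_force: [0.1, -0.9, -0.1]
gripper_width: 1.003
```

Emit:
drive_tool --motion '[[[0, 0, 0], [0, 1, 0], -0.5], [[0, 0, 0], [0, 1, 0], -0.5], [[0, 0, 0], [0, 1, 0], -0.3], [[0, 0, 0], [0, 1, 0], -0.2], [[0, 0, 0], [0, 1, 0], -0.2], [[0, 0, 0], [0, 1, 0], -0.2], [[0, 0, 0], [0, 0, 0], -0.2]]'

```text
time: 11.75
tool_pos: [0.4939, -0.1809, 0.1991]
tool_rot: [-0.497, 0.497, -0.502, 0.503]
contact_force: [0.5, 0.1, 0.0]
gripper_width: 0.598
```

```bash
python3 - <<'E'
from h import *
from plant import manip
rep(np.array([*T[:2],.095]),YAW-np.pi/2)
s=manip.state();f=manip.grab_frame("wrist");cv2.imwrite("pics/w2.png",f["img"])
q=s["tool_rot"];A=np.eye(4);A[:3,:3]=R.from_quat([*q[1:],q[0]]).as_matrix();A[:3,3]=s["tool_pos"]
w=cloud(f,A@f["T_tool_cam"]);z=w[...,2]
roi=(abs(w[...,0]-.5)<.04)&(abs(w[...,1]+.17)<.06)
n,lab,st,c=cv2.connectedComponentsWithStats((roi&(z>.1)&(z<.13)).astype(np.uint8))
for i in range(1,n):
    if st[i,4]>30:
        P=w[lab==i];print("high",c[i].round(1),st[i,4],P.mean(0).round(4),np.percentile(P,[2,98],axis=0).round(4).tolist(),f["img"][lab==i].mean(0).round())
E
```

```text
t11.8 pos [ 0.4939 -0.1809  0.1991] jaw [-0.011 -1.     0.   ] appr [ 0.001 -0.    -1.   ] F [0.5 0.1 0. ] w0.598 q [-0.49 -0.16  1.88  0.    1.43  1.09]
shift units (now axes) [-0.04  4.16  0.04]
turn units [array([-0.01,  0.03,  0.  ]), array([ 1.000e-02, -3.597e+01,  1.000e-02])]
  shift after turn [-0.04  4.16  0.04]
  shift after turn [ 0.04  4.16 -0.04]
high [322.2 197.1] 671 [ 0.4975 -0.1792  0.1163] [[0.4837, -0.1858, 0.1022], [0.5083, -0.1723, 0.1187]] [49. 53. 56.]
```

View pics/w2.png

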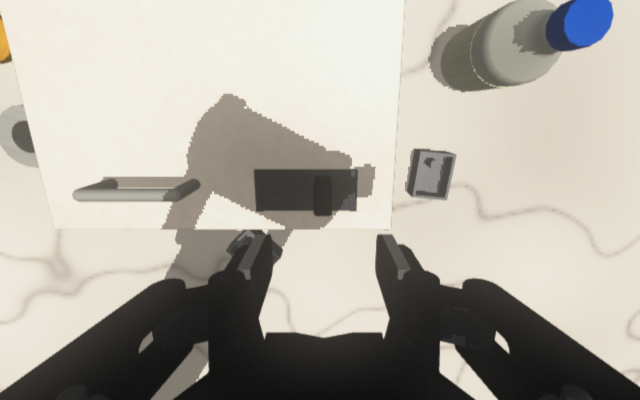

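The wrist view shows the black tab at (322,197) near the right end of its slide plate. It is centred between the jaws (265 to 385), with clear space on both sides. I'll descend and pinch.

Emit:
drive_tool --motion '[[[-0.06, 0.6, 0.08], [0, 0, 0], -0.2], [[0, 0.8, 0], [0, 0, 0], -0.2], [[0, 0.8, 0], [0, 0, 0], -0.2], [[0, 0.8, 0], [0, 0, 0], -0.2], [[0, 0.6, 0], [0, 0, 0], -0.2], [[0, 0.4, 0], [0, 0, 0], -0.2], [[0, 0.1, 0], [0, 0, 0], -0.2], [[0, 0, 0], [0, 0, 0], -0.2]]'

```text
time: 12.6
tool_pos: [0.4959, -0.1794, 0.0957]
tool_rot: [0.497, -0.497, 0.503, -0.503]
contact_force: [-0.9, 0.3, 0.2]
gripper_width: 0.597
```

Emit:
drive_tool --motion '[[[0, 0, 0], [0, 0, 0], 0.2], [[0, 0, 0], [0, 0, 0], 0.5], [[0, 0, 0], [0, 0, 0], 0.6], [[0, 0, 0], [0, 0, 0], 0.7], [[0, 0, 0], [0, 0, 0], 0.8], [[0, 0, 0], [0, 0, 0], 0.9], [[0, 0, 0], [0, 0, 0], 1], [[0, 0, 0], [0, 0, 0], 1], [[0, 0, 0], [0, 0, 0], 1]]'

```text
time: 13.5
tool_pos: [0.4963, -0.1797, 0.0967]
tool_rot: [-0.497, 0.497, -0.502, 0.503]
contact_force: [-1.2, 0.6, 5.9]
gripper_width: 0.149
```

Emit:
drive_tool --motion '[[[-0.15, 0, 0], [0, 0, 0], 1], [[-0.15, 0, 0], [0, 0, 0], 1], [[-0.15, 0, 0], [0, 0, 0], 1], [[-0.15, 0, 0], [0, 0, 0], 1], [[-0.15, 0, 0], [0, 0, 0], 1], [[-0.15, 0, 0], [0, 0, 0], 1], [[-0.1, 0, 0], [0, 0, 0], 1], [[0, 0, 0], [0, 0, 0], 1]]'

```text
time: 14.3
tool_pos: [0.4966, -0.1546, 0.0967]
tool_rot: [-0.497, 0.497, -0.502, 0.503]
contact_force: [-1.6, -1.5, 6.0]
gripper_width: 0.146
```

Emit:
drive_tool --motion '[[[-0.08, 0, 0], [0, 0, 0], 1], [[-0.08, 0, 0], [0, 0, 0], 1], [[0, 0, 0], [0, 0, 0], 1]]'

```text
time: 14.6
tool_pos: [0.4966, -0.1509, 0.0967]
tool_rot: [-0.497, 0.497, -0.502, 0.503]
contact_force: [-1.5, -1.4, 5.9]
gripper_width: 0.153
```

Emit:
drive_tool --motion '[[[-0.08, 0, 0], [0, 0, 0], 1], [[0, 0, 0], [0, 0, 0], 1]]'

```text
time: 14.8
tool_pos: [0.4966, -0.1507, 0.0968]
tool_rot: [-0.496, 0.499, -0.501, 0.504]
contact_force: [-0.5, -8.4, 3.5]
gripper_width: 0.148
```

Emit:
drive_tool --motion '[[[-0.06, 0, 0], [0, 0, 0], 1], [[0, 0, 0], [0, 0, 0], 1]]'

```text
time: 15.0
tool_pos: [0.4966, -0.1506, 0.0968]
tool_rot: [-0.495, 0.499, -0.5, 0.505]
contact_force: [-1.7, -12.6, 2.6]
gripper_width: 0.15
```

Emit:
drive_tool --motion '[[[0.13, 0, 0], [0, 0, 0], 1], [[0, 0, 0], [0, 0, 0], 0.6], [[0, 0, 0], [0, 0, 0], 0.3], [[0, 0, 0], [0, 0, 0], 0], [[0, 0, 0], [0, 0, 0], -0.1], [[0, 0, 0], [0, 0, 0], -0.1], [[0, -0.3, 0], [0, 0, 0], -0.1], [[0, -0.8, 0], [0, 0, 0], -0.2], [[0, -0.9, 0], [0, 0, 0], -0.2], [[0, -0.9, 0], [0, 0, 0], -0.2], [[0, -0.9, 0], [0, 0, 0], -0.5], [[0, 0, 0], [0, 0, 0], -1]]'

```text
time: 16.2
tool_pos: [0.4983, -0.1511, 0.1956]
tool_rot: [-0.498, 0.496, -0.5, 0.505]
contact_force: [0.6, 0.1, 0.0]
gripper_width: 0.894
```

Emit:
drive_tool --motion '[[[0, 0, 0], [0, -1, 0], -1], [[0, 0, 0], [0, -1, 0], -1], [[0, 0, 0], [0, -1, 0], -1], [[0, 0, 0], [0, -1, 0], -1], [[0, 0, 0], [0, -1, 0], -1], [[0, 0, 0], [0, -1, 0], -1], [[0, 0, 0], [0, -1, 0], -1], [[0, 0, 0], [0, -1, 0], -1], [[0, 0, 0], [0, -1, 0], -1], [[0, 0, 0], [0, -1, 0], -1], [[0, 0, 0], [0, -1, 0], -1], [[0, 0, 0], [0, -1, 0], -1]]'

```text
time: 17.4
tool_pos: [0.4957, -0.1499, 0.1898]
tool_rot: [0.682, -0.682, 0.186, -0.185]
contact_force: [-0.1, -0.5, 0.3]
gripper_width: 1.002
```

Emit:
drive_tool --motion '[[[0, 0, 0], [0, -1, 0], -1], [[0, 0, 0], [0, -1, 0], -1], [[0, 0, 0], [0, -1, 0], -1], [[0, 0, 0], [0, -1, 0], -1], [[0, 0, 0], [0, -1, 0], -1], [[0, 0, 0], [0, -1, 0], -1], [[0, 0, 0.9], [0, 0, 0], -1], [[0, 0, 0.9], [0, 0, 0], -1], [[0, 0, 0.9], [0, 0, 0], -1], [[0, 0, 0.9], [0, 0, 0], -1], [[0, 0, 0.9], [0, 0, 0], -1]]'

```text
time: 18.5
tool_pos: [0.4968, -0.0367, 0.1898]
tool_rot: [0.707, -0.707, 0.004, -0.003]
contact_force: [0.8, -0.9, -0.9]
gripper_width: 0.997
```

```bash
python3 - <<'E'
from h import *
from plant import manip
rep(np.array([.5028,-.035,.1025]),YAW)
f=manip.grab_frame("scene");w=cloud(f);x,y,z=w[...,0],w[...,1],w[...,2]
m=(abs(x-.5)<.03)&(abs(y+.16)<.045)&(z>.1)&(z<.125)
print("tab",w[m].mean(0),np.percentile(w[m],[2,98],axis=0).round(3).tolist(),f["img"][m].mean(0))
E
```

```text
t18.5 pos [ 0.4968 -0.0367  0.1898] jaw [ 1.    -0.011 -0.001] appr [-0.001  0.    -1.   ] F [ 0.8 -0.9 -0.9] w0.997 q [-0.22 -0.23  1.95  0.    1.43 -0.21]
shift units (now axes) [0.24 3.49 0.07]
turn units [array([-0.  ,  0.02, -0.01]), array([-2.000e-02, -3.598e+01,  1.000e-02])]
  shift after turn [0.24 3.49 0.07]
  shift after turn [-0.24  3.49 -0.07]
tab [ 0.5024357  -0.15152506  0.11188234] [[0.487, -0.159, 0.101], [0.512, -0.145, 0.118]] [39.88157895 40.69736842 40.67105263]
```

The tab moved 28.5 mm, seen in the scene camera, and pressed hard against its stop at 12.6 N. I'll regrip the handle.

Emit:
drive_tool --motion '[[[0.24, 0.6, 0.07], [0, 0, 0], -1], [[0, 0.8, 0], [0, 0, 0], -1], [[0, 0.8, 0], [0, 0, 0], -1], [[0, 0.7, 0], [0, 0, 0], -1], [[0, 0.4, 0], [0, 0, 0], -1], [[0, 0.18, 0], [0, 0, 0], -1], [[0, 0, 0], [0, 0, 0], -0.2], [[0, 0, 0], [0, 0, 0], 0.4], [[0, 0, 0], [0, 0, 0], 0.6], [[0, 0, 0], [0, 0, 0], 0.7], [[0, 0, 0], [0, 0, 0], 0.8], [[0, 0, 0], [0, 0, 0], 0.9]]'

```text
time: 19.75
tool_pos: [0.5024, -0.036, 0.1045]
tool_rot: [-0.707, 0.707, -0.005, 0.003]
contact_force: [-4.8, -1.0, 5.8]
gripper_width: 0.093
```

Emit:
drive_tool --motion '[[[0, 0, 0], [0, 0, 0], 1], [[0, 0, 0], [0, 0, 0], 1], [[0, 0, 0], [0, 0, 0], 1], [[0, -0.08, 0], [0, 0, 0], 1], [[0, -0.08, 0], [0, 0, 0], 1], [[0, -0.08, 0], [0, 0, 0], 1], [[0, -0.08, 0], [0, 0, 0], 1], [[0, 0, 0], [0, 0, 0], 1]]'

```text
time: 20.55
tool_pos: [0.5046, -0.036, 0.1121]
tool_rot: [-0.707, 0.707, -0.003, 0.005]
contact_force: [5.7, -1.4, -7.3]
gripper_width: 0.092
```

It rose 8 mm with only about 7 N, well past the 4 mm play, so the cover is free. Next I'll work out the arc rows, with the tool tilting half as fast as the cover.

```bash
cat > arc.py <<'E'
from h import *
from plant import manip
import sys
hx,hz,r,a0=.6605,.080,.1632,np.arctan2(41,158)
s=manip.state();q=s["tool_rot"];M=R.from_quat([*q[1:],q[0]]).as_matrix()
G=s["tool_pos"]-.0187*M[:,1]; d=G-[hx,0,hz]
th=np.arctan2(d[2],-d[0])-a0; al=np.arctan2(M[2,0],M[0,0])*-1
print("lid deg",np.degrees(th),"r",np.hypot(d[0],d[2]),"tilt",np.degrees(al),"F",s["contact_force"].round(1),"w",s["gripper_width"].round(3))
n=int(sys.argv[1]);goal=np.radians(45);tg=np.radians(22)
P=lambda t,a:np.array([hx-r*np.cos(t+a0),hz+r*np.sin(t+a0)])+.0187*np.array([-np.sin(a),-np.cos(a)])
if n:
  T=np.linspace(th,goal,n+1);A=np.linspace(al,tg,n+1)
  for i in range(n):
    D=P(T[i+1],A[i+1])-P(T[i],A[i]);a=A[i]
    X=np.array([np.cos(a),-np.sin(a)]);Y=np.array([-np.sin(a),-np.cos(a)])
    print([[round(D@X/.025,2),round(D@Y/.025,2),0],[0,0,round(np.degrees(A[1]-A[0])/5,2)],1])
E
python3 arc.py 18
```

```text
Traceback (most recent call last):
  File "arc.py", line 8, in <module>
    print("lid deg",np.degrees(th),"r",np.hypot(d[0],d[2]),"tilt",np.degrees(al),"F",s["contact_force"].round(1),"w",s["gripper_width"].round(3))
                                                                                                                     ^^^^^^^^^^^^^^^^^^^^^^^^
AttributeError: 'float' object has no attribute 'round'
```

```bash
sed -i 's/s\["gripper_width"\].round(3)/s["gripper_width"]/' arc.py; python3 arc.py 18
```

```text
lid deg 3.488850025735939 r 0.16407022876748117 tilt -0.19131014855316256 F [ 5.7 -1.4 -7.3] w 0.09158117559898843
[[np.float64(0.07), np.float64(-0.25), 0], [0, 0, np.float64(0.25)], 1]
[[np.float64(0.08), np.float64(-0.25), 0], [0, 0, np.float64(0.25)], 1]
[[np.float64(0.08), np.float64(-0.24), 0], [0, 0, np.float64(0.25)], 1]
[[np.float64(0.08), np.float64(-0.24), 0], [0, 0, np.float64(0.25)], 1]
[[np.float64(0.09), np.float64(-0.24), 0], [0, 0, np.float64(0.25)], 1]
[[np.float64(0.09), np.float64(-0.24), 0], [0, 0, np.float64(0.25)], 1]
[[np.float64(0.1), np.float64(-0.24), 0], [0, 0, np.float64(0.25)], 1]
[[np.float64(0.1), np.float64(-0.23), 0], [0, 0, np.float64(0.25)], 1]
[[np.float64(0.11), np.float64(-0.23), 0], [0, 0, np.float64(0.25)], 1]
[[np.float64(0.11), np.float64(-0.23), 0], [0, 0, np.float64(0.25)], 1]
[[np.float64(0.12), np.float64(-0.23), 0], [0, 0, np.float64(0.25)], 1]
[[np.float64(0.12), np.float64(-0.22), 0], [0, 0, np.float64(0.25)], 1]
[[np.float64(0.12), np.float64(-0.22), 0], [0, 0, np.float64(0.25)], 1]
[[np.float64(0.13), np.float64(-0.22), 0], [0, 0, np.float64(0.25)], 1]
[[np.float64(0.13), np.float64(-0.22), 0], [0, 0, np.float64(0.25)], 1]
[[np.float64(0.14), np.float64(-0.21), 0], [0, 0, np.float64(0.25)], 1]
[[np.float64(0.14), np.float64(-0.21), 0], [0, 0, np.float64(0.25)], 1]
[[np.float64(0.14), np.float64(-0.21), 0], [0, 0, np.float64(0.25)], 1]
```

Emit:
drive_tool --motion '[[[0.11, -0.25, 0], [0, 0, 0.25], 1], [[0.1, -0.25, 0], [0, 0, 0.25], 1], [[0.08, -0.24, 0], [0, 0, 0.25], 1], [[0.08, -0.24, 0], [0, 0, 0.25], 1], [[0.09, -0.24, 0], [0, 0, 0.25], 1], [[0.09, -0.24, 0], [0, 0, 0.25], 1], [[0, 0, 0], [0, 0, 0], 1]]'

```text
time: 21.25
tool_pos: [0.5184, -0.0362, 0.1484]
tool_rot: [0.706, -0.705, 0.052, 0.044]
contact_force: [-7.3, -0.8, -1.4]
gripper_width: 0.093
```

```bash
python3 arc.py 12
```

```text
lid deg 17.358789588507754 r 0.16445425916418902 tilt 7.776966230471548 F [-7.3 -0.8 -1.4] w 0.09280899659091363
[[np.float64(0.1), np.float64(-0.24), 0], [0, 0, np.float64(0.24)], 1]
[[np.float64(0.1), np.float64(-0.24), 0], [0, 0, np.float64(0.24)], 1]
[[np.float64(0.11), np.float64(-0.23), 0], [0, 0, np.float64(0.24)], 1]
[[np.float64(0.11), np.float64(-0.23), 0], [0, 0, np.float64(0.24)], 1]
[[np.float64(0.11), np.float64(-0.23), 0], [0, 0, np.float64(0.24)], 1]
[[np.float64(0.12), np.float64(-0.23), 0], [0, 0, np.float64(0.24)], 1]
[[np.float64(0.12), np.float64(-0.22), 0], [0, 0, np.float64(0.24)], 1]
[[np.float64(0.13), np.float64(-0.22), 0], [0, 0, np.float64(0.24)], 1]
[[np.float64(0.13), np.float64(-0.22), 0], [0, 0, np.float64(0.24)], 1]
[[np.float64(0.14), np.float64(-0.21), 0], [0, 0, np.float64(0.24)], 1]
[[np.float64(0.14), np.float64(-0.21), 0], [0, 0, np.float64(0.24)], 1]
[[np.float64(0.14), np.float64(-0.21), 0], [0, 0, np.float64(0.24)], 1]
```

Forces are small and the radius is steady. I'll continue.

Emit:
drive_tool --motion '[[[0.07, -0.24, 0], [0, 0, 0.25], 1], [[0.09, -0.24, 0], [0, 0, 0.25], 1], [[0.11, -0.23, 0], [0, 0, 0.25], 1], [[0.11, -0.23, 0], [0, 0, 0.25], 1], [[0.11, -0.23, 0], [0, 0, 0.25], 1], [[0.12, -0.23, 0], [0, 0, 0.25], 1], [[0, 0, 0], [0, 0, 0], 1]]'

```text
time: 21.95
tool_pos: [0.5413, -0.0364, 0.181]
tool_rot: [0.701, -0.7, 0.097, 0.089]
contact_force: [-6.4, -2.0, 1.0]
gripper_width: 0.086
```

```bash
python3 arc.py 6
```

```text
lid deg 31.606836834623987 r 0.16505157654966202 tilt 15.102182127256892 F [-6.4 -2.   1. ] w 0.08589669890308187
[[np.float64(0.12), np.float64(-0.22), 0], [0, 0, np.float64(0.23)], 1]
[[np.float64(0.12), np.float64(-0.21), 0], [0, 0, np.float64(0.23)], 1]
[[np.float64(0.13), np.float64(-0.21), 0], [0, 0, np.float64(0.23)], 1]
[[np.float64(0.13), np.float64(-0.21), 0], [0, 0, np.float64(0.23)], 1]
[[np.float64(0.14), np.float64(-0.2), 0], [0, 0, np.float64(0.23)], 1]
[[np.float64(0.14), np.float64(-0.2), 0], [0, 0, np.float64(0.23)], 1]
```

Emit:
drive_tool --motion '[[[0.12, -0.22, 0], [0, 0, 0.23], 1], [[0.12, -0.21, 0], [0, 0, 0.23], 1], [[0.13, -0.21, 0], [0, 0, 0.23], 1], [[0.13, -0.21, 0], [0, 0, 0.23], 1], [[0.13, -0.2, 0], [0, 0, 0.23], 1], [[0.12, -0.2, 0], [0, 0, 0.23], 1], [[0, 0, 0], [0, 0, 0], 1], [[0, 0, 0], [0, 0, 0], 1], [[0, 0, 0], [0, 0, 0], 1]]'

```text
time: 22.85
tool_pos: [0.5684, -0.0367, 0.2048]
tool_rot: [0.695, -0.694, 0.138, 0.13]
contact_force: [-5.7, -1.6, 0.9]
gripper_width: 0.092
```

```bash
python3 arc.py 0; python3 - <<'E'
from h import *
from plant import manip
f=manip.grab_frame("scene");cv2.imwrite("pics/s2.png",f["img"])
w=cloud(f);x,y,z=w[...,0],w[...,1],w[...,2];b=f["img"].min(-1)
m=(y>-.235)&(y<-.19)&(x>.5)&(x<.68)&(z>.09)&(z<.25)
c=np.polyfit(x[m],z[m],1);print("cover slope deg",np.degrees(np.arctan(-c[0])),m.sum())
f=manip.grab_frame("top");w=cloud(f);x,y,z=w[...,0],w[...,1],w[...,2]
n,lab,st,c=cv2.connectedComponentsWithStats(((abs(x-.5)<.25)&(abs(y+.03)<.32)&(z>.012)&(z<.075)).astype(np.uint8))
for i in range(1,n):
    if st[i,4]>25: print(c[i].round(1),st[i,4],w[lab==i].mean(0).round(3))
E
```

```text
lid deg 44.51978658461562 r 0.16567804226929891 tilt 21.887817210908587 F [-5.7 -1.6  0.9] w 0.0924148682271473
cover slope deg 43.683331481098364 1844
[452.2 187.6] 181 [ 0.596 -0.31   0.047]
[326.5 198. ] 27 [0.593 0.057 0.045]
[294.6 191. ] 34 [0.626 0.149 0.025]
[425.6 221.8] 529 [ 0.503 -0.221  0.04 ]
[306.1 220.3] 285 [0.536 0.121 0.021]
[328.6 226.4] 28 [0.51  0.058 0.045]
[339.7 225.5] 432 [0.512 0.026 0.035]
[450.1 225.3] 106 [ 0.49  -0.297  0.02 ]
[424.8 237.7] 40 [ 0.458 -0.211  0.044]
[337.8 243.2] 38 [0.46  0.036 0.045]
```

View pics/s2.png

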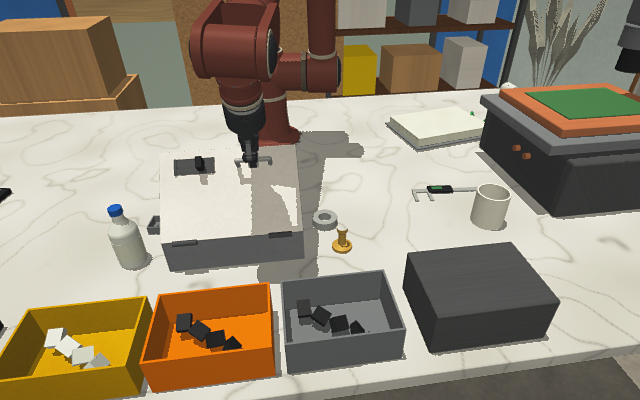

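The scene view shows the cover raised with the gripper on its handle at (252,158). The tab at (200,162) is at the left end of its slide. The bottle (125,245), ring (324,217), plug (342,240), caliper (440,189) and moulding (155,225) are where they were. I'll hand in now.

```bash
python3 -c "
from plant import manip
print(manip.job_done())"; python3 arc.py 0
```

```text
the job is handed in; nothing more can be done
None
the job is handed in; nothing more can be done
```

The cover is unlatched and held open by its handle at about 44°. I handed the job in at about 23 s of the 64 s allowed.

- **Tug:** I tugged the handle before touching the latch. It rose 4.2 mm, then stopped hard as the force climbed to 22 N, so the cover was caught.
- **Latch:** I slid the tab left until it pressed on its end stop at 12.6 N. The scene camera showed it had moved 28.5 mm, which fits a start slightly off 0.
- **Lift:** I regripped the handle and the cover rose freely. The arm's pose puts it at 44.5° and the camera depth at 43.7°. The grip was still closed on the bar, with about 6 N at the wrist.
- **Other things on the table:** The last top-camera check found the bottle, plug, ring and right-hand moulding within about 1 mm of where they started. The caliper looked unmoved in the scene picture but was not measured. The front moulding did not show up in that check, so its position is not confirmed. The arm probably hid it, and nothing was moved near it.

One slip: on leaving the handle I moved about 14 cm the wrong way, to the left and well above everything, then corrected it without touching anything. My check after handing in was refused, so I have no reading from the final second.

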